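# Set the bedside magnifier over the eyedrop label and lock it

### The arm

A 6-joint arm with a two-finger parallel gripper is mounted at the origin on the work surface. World frame = base frame: x ahead of the robot, y to its left, z up, the work surface at z = 0. Lengths are in m, angles in rad, forces in N, time in s.
With the tool pointing down it reaches from about 0.275 to 0.825 m from the base axis. Payload 5.2 kg.
Tool frame: the origin (TCP) lies at the very end of the fingers, on their centre line; the grasp point (between the pads) lies 19 mm behind it; z points along the fingers, y is the line along which they close (so a half turn about z gives the same grasp; the last joint's range is limited). The gripper opens to 93 mm and grips with 3 to 60 N. Pads are 15 mm wide; open, the fingers measure 128 mm over their backs; the gripper's body (75 mm by 188 mm) begins 65 mm behind the grasp point.
Start: joints at [-1.4, 0.259, 1.535, -0, 1.348, -0.203], TCP at [0.201, -0.512, 0.219] pointing down, gripper open.
Joint ranges: [-3.14, 3.14], [-0.91, 2.08], [0.19, 2.58], [-1.22, 4.36], [0.22, 2.71], [-3.12, 3.12]. Speed limits (rad/s): [2.57, 2.57, 3.14, 3.14, 3.14, 3.14].

### API

Orientations are given as a 3x3 rotation matrix whose columns are the frame's x, y, z axes.
In Python, from rig import sensors, imaging, arm gives the robot as it stands. The module is installed in compiled form; this text tells all that it offers.
- The arm moves only by the tool play_rows, never from a script. Its arguments are lists of equal length, an entry for each row: "dp": the shift along the tool's x, y, z in mm, a list of three; "twist": the turn, a rotation vector about the tool's x, y, z in degrees, a list of three. In form: {"dp": [[x, y, z], ...], "twist": [[wx, wy, wz], ...]}. A call has 1 to 12 rows; each row is the pose to reach, as a shift and turn from the pose commanded when the call began, along the tool's axes at that moment; what a row does not reach only later rows make up. A row lasts 1/10 s, in which the tool goes at most 50 mm and 8.59 degrees, less where a joint would pass 70% of its speed; a pose out of reach is approached as far as the arm can. A call with a gripper value outside its range is refused whole. "jaw" is the opening, from 0 (shut) to 1 (fully open), set as the call begins (left out, the last holds). The fingers move at their own pace and stop on an object; "grip_force" is the grip in N (left out, the last holds). Time passes only in rows, so rows that repeat a pose let the fingers close. It gives the time, the measured TCP pose, the force, the opening and the grip force at its end, in the units of the state.
- sensors.observe(): the state, without advancing time (a new reading comes with each control period).
- imaging.grab_frame(name): name is "scene" or "top"; returns a dict with "image" (400x640x3 uint8, red, green, blue), "range_z" (400x640 float32, m along the optical axis (not along the pixel's ray), 0 where there is no reading), "fov_y" (degrees; the focal length in pixels is half the picture's height over the tangent of half this angle, whatever the lens; pixels are square), "cx", "cy" (the principal point, pixels), "R" (3x3) and "t" (3): a world point X has camera coordinates R X + t. Camera axes: x right, y down, z forward; pixel columns grow to the right and rows downward; lengths in m; the calibration is good to about 2 mm. A picture is of the moment at which its call begins.
- arm.finish_job(): hands the job in; it is judged then, once.
The state is a dict: "time_s": time; "q": joint angles; "joint_velocities": joint speeds; "joint_torque": joint torques, N m; "tcp_pos": TCP position; "tcp_rot": TCP orientation; "force": force on the tool from outside, world axes, zero at the start; "torque": the same for the moment, N m; "grip_width": finger opening in m; "grasp_force": force on a finger pad.
Only numpy, scipy, OpenCV 4.12 (cv2) and the standard library are available. Lean on these libraries where they do the work, as an engineer would, in place of code of your own. Each camera call takes 0.05 s, during which the arm holds its last target. There are 200 camera calls.

### The job

Loosen the clamp knob on the magnifier's carriage, slide the carriage along its rail until the lens is centred over the paper label of the eyedrop bottle lying in the tray, then turn the knob fully tight again so the lens stays there. Do not touch the lens, and leave the bottle, the other things in the tray and the cup where they are.

Things in the scene. Friction and masses are not known exactly. Their poses are not given: they have to be found in the camera images.
- stand: Fixed magnifier stand. Origin on the table under the rail's middle; x away from the robot at yaw 0, y along the rail. Aluminium rail 460 x 20 x 22 mm, top at 137 mm, on posts at y = +-215 mm. On its +x side a low steel tray (130 x 400 mm, floor at 3 mm, rim at 12 mm, centre x = 105 mm) lies under the lens's path.
- carriage (a joint): Position (m) of the steel carriage along the rail from its middle, growing along the stand's +y; range -0.17 to 0.17. Its top plate (56 x 50 mm, upper face at 146 mm) carries the knob, and an arm towards the stand's +x the lens. Slides with about 2 N when the clamp is loose, is held when tight.
- clamp (a joint): Angle (rad) of the clamp knob about the vertical: 0 fully tight (hard stop, bar parallel to the rail), growing counterclockwise seen from above to 1.4 fully loose (hard stop, bar nearly square to the rail). The cam below it grips the rail under about 0.8 rad and snaps to tight below 0.25.
- clamp_grip (a point): On the knob's axis, at half height of its bar: 173 mm above the table, 20 mm to the stand's -x side of the rail's centre line. The black bar is 46 mm long, 13 mm thick, 22 mm high (162 to 184 mm above the table), on a hub 26 mm across, 16 mm high. The point turns with the knob: y along the bar. The knob rides on the carriage.
- lens_center (a point): Centre of the round magnifier lens: 82 mm over its steel rim, 8 mm thick, lying level 122 mm above the table; fixed to the carriage 105 mm from the rail's centre line on the stand's +x side, at the same place along the rail as the knob. The lens is not to be touched.
- eyedrops: White plastic eyedrop bottle lying flat in the tray, 63 mm long: flat body 44 x 28 x 18 mm, grey cap 17 mm thick. Origin on its underside, below the middle of the flat body; x along the bottle towards the cap. It lies in one of three places along the tray.
- label (a point): Centre of the paper label (32 x 22 mm) on the upper face of the flat body of the eyedrop bottle, 21 mm above the table; the lens is to be centred over this point.
- hourglass: Plastic hourglass, 34 mm across, 72 mm high, standing in the tray; origin under its centre. Bystander.
- jar: Squat white ointment jar, 38 mm across, 32 mm high, standing in the tray; origin under its centre. Bystander.
- cup: White ceramic cup, 68 mm across, 75 mm high, on the cart top near the robot; origin under its centre. Bystander.

How it is judged:
By the outcome, as a careful person would: the job done as asked, in the order asked, and still so for the second after the job is handed in, with the robot touching nothing.
It also fails if it takes over 54 s, if anything falls off the work surface, if the arm or the gripper's body presses on something with over 40 N, if the wrist force passes 120 N, or if a joint passes its speed limit or range.

## Working session

There is one attempt and no reset: what is moved stays moved. The work goes in short steps, Python scripts to look and compute and a tool call to move; the robot and the scene stay as the last step left them, time stands still between calls to the robot, and variables do not carry over. Pictures are saved under pics/ and viewed, at most 10 in all, crops included, and the job is handed in when it is done.

Besides the shell and the picture viewer there is one more tool, called after ">>>" as name(argument=value, ...) on one line, values as JSON. play_rows: Moves the arm, as the interface text tells. Its arguments: {"type":"object","properties":{"dp":{"type":"array","items":{"type":"array","items":{"type":"number"}}},"twist":{"type":"array","items":{"type":"array","items":{"type":"number"}}},"jaw":{"type":"number"},"grip_force":{"type":"number"}},"required":["dp","twist"]}

```bash
mkdir -p pics
python3 - <<'E'
from rig import sensors, imaging
import cv2, numpy as np
s=sensors.observe(); print({k:np.round(v,3).tolist() for k,v in s.items()})
for n in ("scene","top"):
    f=imaging.grab_frame(n); cv2.imwrite(f"pics/{n}0.png",f["image"][:,:,::-1])
    np.savez(f"{n}0.npz",**f); print(n,f["fov_y"],f["cx"],f["cy"],np.round(f["R"],3).tolist(),f["t"])
E
```

```text
{'time_s': 0.0, 'q': [-1.4, 0.259, 1.536, -0.0, 1.348, -0.203], 'joint_velocities': [-0.0, -0.0, 0.0, -0.001, -0.0, 0.001], 'joint_torque': [0.0, -43.73, -28.4, 0.072, 0.042, -0.0], 'tcp_pos': [0.201, -0.511, 0.218], 'tcp_rot': [[0.931, 0.365, -0.0], [0.365, -0.931, 0.002], [0.0, -0.002, -1.0]], 'force': [0.974, -0.091, -0.318], 'torque': [0.049, 0.053, 0.054], 'grasp_force': 0.0, 'grip_width': 0.093}
scene 49.40964631768989 317.9782137803946 198.1513943612807 [[0.341, 0.94, -0.003], [0.676, -0.248, -0.693], [-0.653, 0.234, -0.72]] [-0.11526193 -0.24598664  1.28961962]
top 56.26360952715687 318.255834261637 202.08492711344618 [[0.014, -1.0, 0.009], [-0.998, -0.014, -0.063], [0.063, -0.008, -0.998]] [-0.05586539  0.48384011  0.89075649]
```

View pics/scene0.png

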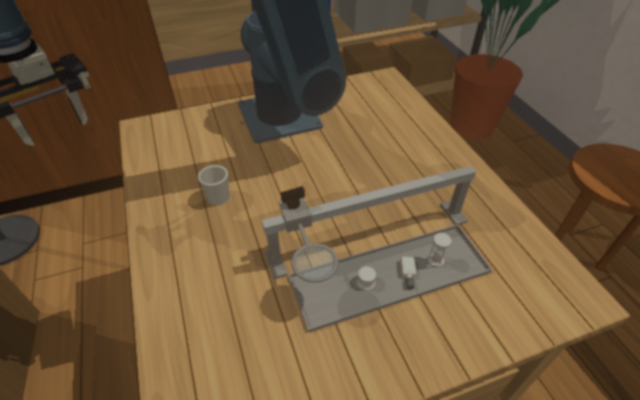

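View pics/top0.png

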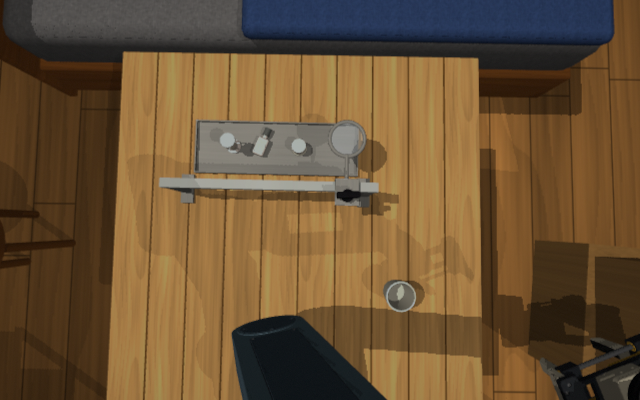

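The scene image shows the carriage at the rail's right end and the bottle mid-tray at about (408,268). In the top image the knob is at (347,195), the lens at (347,138), the bottle at (262,142) with the cap up-right, and the cup at (400,296).

```bash
cat > h.py <<'E'
import numpy as np, cv2
def K(f): 
    F=200/np.tan(np.radians(f["fov_y"])/2); return F,float(f["cx"]),float(f["cy"])
def cloud(f):
    F,cx,cy=K(f); z=f["range_z"]; v,u=np.mgrid[0:400,0:640]
    return (np.stack([(u-cx)/F*z,(v-cy)/F*z,z],-1)-f["t"])@f["R"]   # R^T(Xc-t)
def onplane(f,u,v,h):
    F,cx,cy=K(f); d=f["R"].T@np.array([(u-cx)/F,(v-cy)/F,1]); c=-f["R"].T@f["t"]
    return c+d*(h-c[2])/d[2]
E
python3 - <<'E'
from h import *
f=np.load("top0.npz"); P=cloud(f); im=f["image"]
Z=P[...,2]
reg=np.zeros((400,640),bool); reg[165:225,150:390]=1
m=reg&(abs(Z-.137)<.006)
p=P[m][:,:2]; print("rail",m.sum(),Z[m].mean())
r=cv2.minAreaRect(p.astype(np.float32)); print(r)
l=cv2.fitLine(p.astype(np.float32),cv2.DIST_HUBER,0,.01,.01).ravel(); print(l,np.degrees(np.arctan2(l[1],l[0])))
e=p@l[:2]; print("ends",p[e.argmin()],p[e.argmax()])
m=reg&(Z>.165)&(Z<.2); p=P[m]; print("knob",m.sum(),p.mean(0),cv2.minAreaRect(p[:,:2].astype(np.float32)))
m=np.zeros_like(reg);m[110:165,325:375]=1;m&=(abs(Z-.124)<.008)
print("lens",m.sum(),cv2.minEnclosingCircle(P[m][:,:2].astype(np.float32)))
m=np.zeros_like(reg);m[120:160,247:280]=1;m&=(Z>.013)&(Z<.03)
p=P[m];print("bottle",m.sum(),p.mean(0),cv2.minAreaRect(p[:,:2].astype(np.float32)))
c=im[110:215,220:380,::-1]; cv2.imwrite("pics/crop.png",cv2.resize(c,None,fx=5,fy=5,interpolation=cv2.INTER_CUBIC))
E
```

```text
rail 1911 0.13737642388200486
((0.5237117409706116, 0.05637893080711365), (0.46034833788871765, 0.04434843733906746), 89.4680404663086)
[0.00894816 0.99995995 0.5117317  0.07576099] 89.4873
ends [ 0.50221108 -0.17360555] [0.51434842 0.28664996]
knob 162 [ 0.48892531 -0.10636626  0.18343494] ((0.4893900454044342, -0.1069682314991951), (0.013004397973418236, 0.045274585485458374), 3.571610689163208)
lens 1181 ((0.6078197360038757, -0.10998331010341644), 0.04865138977766037)
bottle 291 [0.62827054 0.08945522 0.02038781] ((0.6375609636306763, 0.09144037961959839), (0.07630132883787155, 0.08708559721708298), 88.96856689453125)
```

View pics/crop.png

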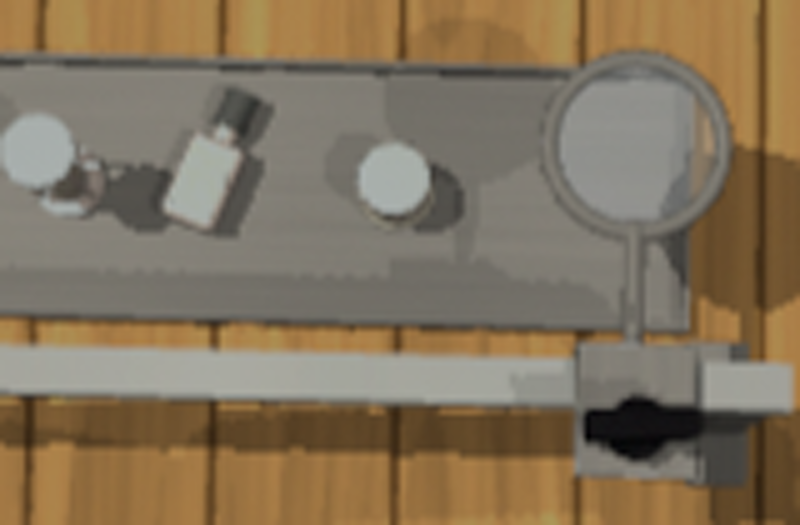

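Run:
```python
from h import *
for n,box,hz in (("top",(120,165,245,282),0),("scene",(245,295,390,425),0)):
    f=np.load(n+"0.npz"); P=cloud(f); im=f["image"].astype(int); a,b,c,d=box
    hsv=cv2.cvtColor(f["image"],cv2.COLOR_RGB2HSV)
    print(n); g=im[a:b,c:d].sum(2)//3
    Z=P[a:b,c:d,2]
    t=(g>150).astype(np.uint8) if n=="top" else (g>140).astype(np.uint8)
    k,lab,st,ce=cv2.connectedComponentsWithStats(t)
    for i in range(1,k):
        if st[i,4]>20:
            u,v=ce[i]+[c,a]; vv,uu=np.where(lab==i)
            print(st[i],ce[i]+[c,a],onplane(f,u,v,.021)[:2],"Zmed",np.median(Z[lab==i]))
            if n=="top": print(cv2.minAreaRect(np.array([onplane(f,x+c,y+a,.021)[:2] for x,y in zip(uu,vv)],np.float32)))
    if n=="top":
        for r in range(4,32): print(' '.join('%3d'%x for x in g[r,4:30]),'|',' '.join('%2d'%round(1e3*x) for x in Z[r,4:30]))
f=np.load("top0.npz")
print("lens px",onplane(f,220+637.5/5-.5,110+147.5/5-.5,.126), "knob",onplane(f,220+640.5/5-.5,110+427.5/5-.5,.184))
# lens ring fit via depth
P=cloud(f);Z=P[...,2];m=np.zeros(Z.shape,bool);m[115:160,322:372]=1;m&=(Z>.118)&(Z<.132);p=P[m]
print(np.percentile(p,[1,50,99],0).round(4), m.sum())
```

```text
top
[  8  16  15  19 163] [259.96932515 145.18404908] [0.6205909  0.09443828] Zmed 0.021924633269783216
((0.6227539777755737, 0.09353219717741013), (0.023363474756479263, 0.04628317058086395), 68.31198120117188)
127 127 127 127 127 127 128 126 127 128 127 128 127 128 122 103 103 103 103 102 102  98  99 103 114 114 |  3  3  5  3  3 -1  3  6  2  3  6  2  1  4  5  5  1  4  4  2  4  3  6  2  2  4
126 126 126 126 126 125 126 126 126 126 126 126 127 126 126 126 126 126 126 126 127 125 126 126 125 126 |  5  0  3  4  2  4  3  3  3  2  4  3  3  3  4  3  5  3  1  6  6  4  3  5  2  4
125 125 126 125 126 126 125 126 126 126 126 126 126 124 121 120 120 120 120 125 125 125 124 124 124 124 |  4  2  3  3  2  6  3  6  3  4  4  5  5  3  2  2  7  4  6  4  4 920  3  2  2  4
126 126 126 126 126 126 126 126 126 126 125 126 124 118 113 109  99  97 103 114 119 124 124 124 123 124 |  3  4  4  4  5  5  3  4  6  3  3  3  5  5  7  8  3  3  4  1  3  1  2  2  4  2
126 126 126 126 126 127 126 127 126 127 126 126 123 113 113 105  78  77  84  91 100 111 119 125 125 125 |  6  2  4  2  5  2  4  4  3  3  5  3  2  4  4 
[... 3837 characters left out ...]
 25 22 20 21 22 24 21 24 22 24 21 19 14  5  3  3  5  3  3  5  6
 77  67  69 107 165 160 171 170 170 170 170 171 170 168 156 118  76  78  80  79  86 108 125 125 125 125 |  6  3  0  1 23 24 23 21 22 25 19 20 22 22 24 22 15  4  3  4  7  4  3  2  6  3
 77  70  69 109 166 170 171 171 171 169 169 170 170 166 143  96  74  79  79  79  94 126 125 125 124 125 |  5  0  7  1 22 20 24 22 23 21 22 21 25 21 22 21 10  4  2  1  2  3  2  0  2  4
scene
[ 12  12  13  19 200] [408.15 265.19] [0.62228237 0.09321989] Zmed 0.01969311448632924
lens px [ 0.61444779 -0.1080473   0.126     ] knob [ 0.48879788 -0.10538524  0.184     ]
[[ 0.5752 -0.1468  0.1212]
 [ 0.6146 -0.1081  0.1245]
 [ 0.6534 -0.0692  0.1288]] 1161
```

```bash
cat >> h.py <<'E'
def plan(s,p,psi):
    from scipy.spatial.transform import Rotation as Ro
    R0=np.array(s["tcp_rot"]); c,n=np.cos(np.radians(psi)),np.sin(np.radians(psi))
    y=np.array([c,n,0]); z=np.array([0,0,-1.]); R=np.stack([np.cross(y,z),y,z],1)
    return (R0.T@(np.array(p)-s["tcp_pos"])*1e3).round(1), np.degrees(Ro.from_matrix(R0.T@R).as_rotvec()).round(2)
E
python3 - <<'E'
from h import *; from rig import sensors
f=np.load("top0.npz"); g=cv2.cvtColor(f["image"],cv2.COLOR_RGB2GRAY)[120:165,245:282]
G=cv2.resize(g,None,fx=8,fy=8,interpolation=cv2.INTER_CUBIC)
for th in (140,150,160,166):
    t=cv2.morphologyEx((G>th).astype(np.uint8),cv2.MORPH_OPEN,cv2.getStructuringElement(2,(57,57)))
    vv,uu=np.where(t); q=np.array([onplane(f,(x+.5)/8-.5+245,(y+.5)/8-.5+120,.0215)[:2] for x,y in zip(uu[::5],vv[::5])],np.float32)
    print(th,q.mean(0),cv2.minAreaRect(q))
P=cloud(f);Z=P[...,2];m=np.zeros(Z.shape,bool);m[120:165,247:275]=1;m&=(Z>.012)&(Z<.032)
m=cv2.morphologyEx(m.astype(np.uint8),cv2.MORPH_OPEN,np.ones((3,3)));p=P[m>0]
print("all bottle",cv2.minAreaRect(p[:,:2].astype(np.float32)))
print(plan(sensors.observe(),[.489,-.106,.215],-.6))
E
```

```text
140 [0.61972904 0.09459387] ((0.6200892329216003, 0.09461642801761627), (0.025279292836785316, 0.042537059634923935), 68.88531494140625)
150 [0.61960924 0.09471345] ((0.6196540594100952, 0.09470668435096741), (0.023945100605487823, 0.04033903405070305), 69.30238342285156)
160 [0.6193551  0.09514605] ((0.6195523142814636, 0.09475333988666534), (0.022647947072982788, 0.038536250591278076), 69.79402160644531)
166 [0.61940354 0.09510785] ((0.6194523572921753, 0.09494778513908386), (0.0211012102663517, 0.03692033514380455), 68.68095397949219)
all bottle ((0.6307984590530396, 0.08868610858917236), (0.028288578614592552, 0.07039853930473328), 68.27289581298828)
(array([ 416.4, -272.3,    3.5]), array([ -0.07,  -0.07, -67.98]))
```

>>> play_rows(dp=[[416, -272, 3], [416, -272, 3], [416, -272, 3], [416, -272, 3], [416, -272, 3], [416, -272, 3], [416, -272, 3], [416, -272, 3], [416, -272, 3], [416, -272, 3], [416, -272, 3], [416, -272, 3]], twist=[[0, 0, -8], [0, 0, -16], [0, 0, -24], [0, 0, -32], [0, 0, -40], [0, 0, -48], [0, 0, -56], [0, 0, -64], [0, 0, -68], [0, 0, -68], [0, 0, -68], [0, 0, -68]], jaw=1, grip_force=40)

```text
time_s: 1.3
tcp_pos: [0.4888, -0.1058, 0.2151]
tcp_rot: [[0.007, 1.0, -0.001], [1.0, -0.007, 0.0], [0.0, -0.001, -1.0]]
force: [-0.5, -0.5, 0.0]
grip_width: 0.093
grasp_force: 0.0
```

Run:
```python
from h import *; from rig import sensors
s=sensors.observe(); print(s["time_s"],s["tcp_pos"],s["tcp_rot"],s["force"],s["q"])
print(plan(s,[.489,-.106,.165],-.6))
```

```text
1.3 [ 0.48878393 -0.10580116  0.21512843] [[ 6.90754170e-03  9.99975337e-01 -1.26953256e-03]
 [ 9.99976141e-01 -6.90745487e-03  7.27612413e-05]
 [ 6.39902079e-05 -1.27000487e-03 -9.99999191e-01]] [-0.48896284 -0.48933099  0.00915779] [-4.36223254e-01  1.71944448e-01  1.65523766e+00 -4.86201987e-04
  1.31559196e+00 -4.29192682e-01]
(array([-0.2,  0.3, 50.1]), array([-0.07, -0.  ,  0.2 ]))
```

>>> play_rows(dp=[[0, 0, 25], [0, 0, 45], [0, 0, 50], [0, 0, 50]], twist=[[0, 0, 0], [0, 0, 0], [0, 0, 0], [0, 0, 0]])

```text
time_s: 1.7
tcp_pos: [0.4877, -0.1079, 0.165]
tcp_rot: [[0.012, 1.0, -0.002], [1.0, -0.012, 0.001], [0.001, -0.002, -1.0]]
force: [-0.1, -0.2, 1.5]
grip_width: 0.0929
grasp_force: 0.0
```

>>> play_rows(dp=[[0, 0, 0], [0, 0, 0], [0, 0, 0], [0, 0, 0], [0, 0, 0], [0, 0, 0], [0, 0, 0], [0, 0, 0]], twist=[[0, 0, 0], [0, 0, 0], [0, 0, 0], [0, 0, 0], [0, 0, 0], [0, 0, 0], [0, 0, 0], [0, 0, 0]], jaw=0, grip_force=40)

```text
time_s: 2.5
tcp_pos: [0.4888, -0.1068, 0.1656]
tcp_rot: [[0.01, 1.0, -0.0], [1.0, -0.01, 0.0], [0.0, -0.0, -1.0]]
force: [-0.5, 0.1, -0.1]
grip_width: 0.0336
grasp_force: 0.0
```

>>> play_rows(dp=[[0, 0, 0], [0, 0, 0], [0, 0, 0], [0, 0, 0], [0, 0, 0], [0, 0, 0]], twist=[[0, 0, 0], [0, 0, 0], [0, 0, 0], [0, 0, 0], [0, 0, 0], [0, 0, 0]])

```text
time_s: 3.1
tcp_pos: [0.4905, -0.1069, 0.1657]
tcp_rot: [[0.01, 1.0, 0.003], [1.0, -0.01, -0.0], [0.0, 0.003, -1.0]]
force: [5.9, 1.2, -3.1]
grip_width: 0.013
grasp_force: 40.0
```

>>> play_rows(dp=[[0, 1, 0], [0, 2, 0], [0, 2, 0], [0, 2, 0], [0, 2, 0], [0, 2, 0], [0, 2, 0], [0, 2, 0], [0, 2, 0], [0, 2, 0], [0, 2, 0], [0, 2, 0]], twist=[[0, 0, 0], [0, 0, 0], [0, 0, -4], [0, 0, -8], [0, 0, -12], [0, 0, -16], [0, 0, -20], [0, 0, -24], [0, 0, -28], [0, 0, -32], [0, 0, -36], [0, 0, -40]])

```text
time_s: 4.3
tcp_pos: [0.4913, -0.1083, 0.1657]
tcp_rot: [[-0.637, 0.771, 0.001], [0.771, 0.637, -0.002], [-0.002, -0.001, -1.0]]
force: [2.0, -3.1, -4.3]
grip_width: 0.0124
grasp_force: 40.0
```

>>> play_rows(dp=[[0, 0, 0], [0, 0, 0], [0, 0, 0], [0, 0, 0], [0, 0, 0], [0, 0, 0], [0, 0, 0], [0, 0, 0], [0, 0, 0], [0, 0, 0], [0, 0, 0], [0, 0, 0]], twist=[[0, 0, -4], [0, 0, -8], [0, 0, -12], [0, 0, -16], [0, 0, -20], [0, 0, -24], [0, 0, -28], [0, 0, -32], [0, 0, -36], [0, 0, -39], [0, 0, -39], [0, 0, -39]])

```text
time_s: 5.5
tcp_pos: [0.4916, -0.1072, 0.1657]
tcp_rot: [[-0.979, 0.202, 0.002], [0.202, 0.979, -0.0], [-0.002, -0.0, -1.0]]
force: [6.0, -0.7, -3.9]
grip_width: 0.0125
grasp_force: 40.0
```

Run:
```python
from h import *; from rig import sensors,imaging
s=sensors.observe(); print(s["time_s"],s["tcp_pos"],s["force"],s["torque"],s["q"],np.degrees(np.arctan2(s["tcp_rot"][1,1],s["tcp_rot"][0,1])))
d=np.array([.009,1,0])*.1
print("100mm along rail:",(s["tcp_rot"].T@d*1e3).round(1))
f=imaging.grab_frame("scene"); cv2.imwrite("pics/s1.png",cv2.resize(f["image"][120:300,220:500,::-1],None,fx=2.8,fy=2.8))
```

```text
5.5 [ 0.49159083 -0.10715365  0.16572771] [ 5.98149882 -0.66260506 -3.94032906] [-0.10790641 -1.11413204  0.02430842] [-4.36869977e-01  2.17471296e-01  1.72543252e+00  3.07289512e-04
  1.19708036e+00 -1.80409717e+00] 78.32992912570256
100mm along rail: [19.3 98.1 -0. ]
```

View pics/s1.png

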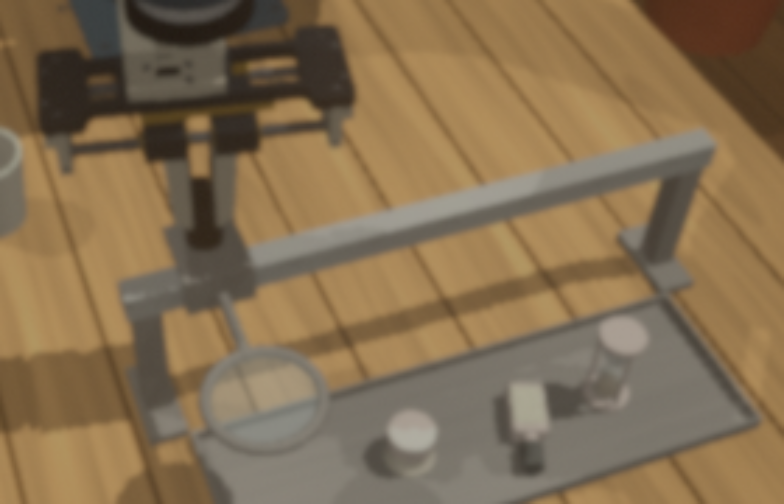

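The bar is gripped and turned square to the rail; the lens and tray items are undisturbed. Next I slide the carriage.

>>> play_rows(dp=[[1, 4, 0], [2, 10, 0], [4, 20, 0], [6, 30, 0], [8, 40, 0], [10, 50, 0], [12, 60, 0], [14, 70, 0], [16, 80, 0], [18, 90, 0], [19, 96, 0], [19.3, 98, 0]], twist=[[0, 0, 0], [0, 0, 0], [0, 0, 0], [0, 0, 0], [0, 0, 0], [0, 0, 0], [0, 0, 0], [0, 0, 0], [0, 0, 0], [0, 0, 0], [0, 0, 0], [0, 0, 0]])

```text
time_s: 6.75
tcp_pos: [0.4925, -0.0071, 0.1657]
tcp_rot: [[-0.979, 0.202, 0.002], [0.202, 0.979, -0.001], [-0.002, -0.001, -1.0]]
force: [5.0, -1.5, -4.5]
grip_width: 0.0128
grasp_force: 40.0
```

>>> play_rows(dp=[[1, 4, 0], [2, 10, 0], [4, 20, 0], [6, 30, 0], [8, 40, 0], [10, 50, 0], [12, 60, 0], [14, 70, 0], [16, 80, 0], [18, 90, 0], [19.4, 97, 0], [19.6, 99.5, 0]], twist=[[0, 0, 0], [0, 0, 0], [0, 0, 0], [0, 0, 0], [0, 0, 0], [0, 0, 0], [0, 0, 0], [0, 0, 0], [0, 0, 0], [0, 0, 0], [0, 0, 0], [0, 0, 0]])

```text
time_s: 7.95
tcp_pos: [0.4934, 0.0942, 0.1657]
tcp_rot: [[-0.979, 0.202, 0.002], [0.202, 0.979, -0.001], [-0.002, -0.001, -1.0]]
force: [5.4, -1.5, -3.6]
grip_width: 0.0121
grasp_force: 40.0
```

```bash
cat > look.py <<'E'
import sys; from h import *; from rig import sensors,imaging
s=sensors.observe(); print(s["time_s"],s["tcp_pos"],s["force"],s["torque"],np.degrees(np.arctan2(s["tcp_rot"][1,1],s["tcp_rot"][0,1])))
for n in ("top","scene"):
    f=imaging.grab_frame(n); np.savez(n+sys.argv[1]+".npz",**f)
    P=cloud(f);Z=P[...,2]; m=(Z>.117)&(Z<.131)&(P[...,0]>.567)&(P[...,0]<.67)&(P[...,1]>-.2)&(P[...,1]<.3)
    p=P[m]; print(n,m.sum(),"lens ext",np.percentile(p,[1,99],0).round(4).tolist(),"mid",np.percentile(p,[1,99],0).mean(0), p.mean(0))
    c=onplane(f,0,0,0); v=f["R"]@np.array([.62,.094,.07])+f["t"]; F,cx,cy=K(f); u,w=int(v[0]/v[2]*F+cx),int(v[1]/v[2]*F+cy)
    cv2.imwrite(f"pics/{n}{sys.argv[1]}.png",cv2.resize(f["image"][w-50:w+50,u-60:u+60,::-1],None,fx=6,fy=6,interpolation=cv2.INTER_CUBIC)); print(u,w)
E
python3 look.py 2
```

```text
7.95 [0.49340574 0.09423014 0.16572947] [ 5.43215119 -1.53283469 -3.63518193] [-0.28686977 -1.0902723  -0.04392384] 78.36731568129848
top 799 lens ext [[0.572, 0.0529, 0.1211], [0.6569, 0.108, 0.1286]] mid [0.61449096 0.08046053 0.12485411] [0.61807402 0.08073356 0.12461059]
257 140
scene 1254 lens ext [[0.5734, 0.0523, 0.1193], [0.6585, 0.1296, 0.1265]] mid [0.61593891 0.09093348 0.12291304] [0.6192842  0.0910395  0.12266369]
411 249
```

View pics/top2.png

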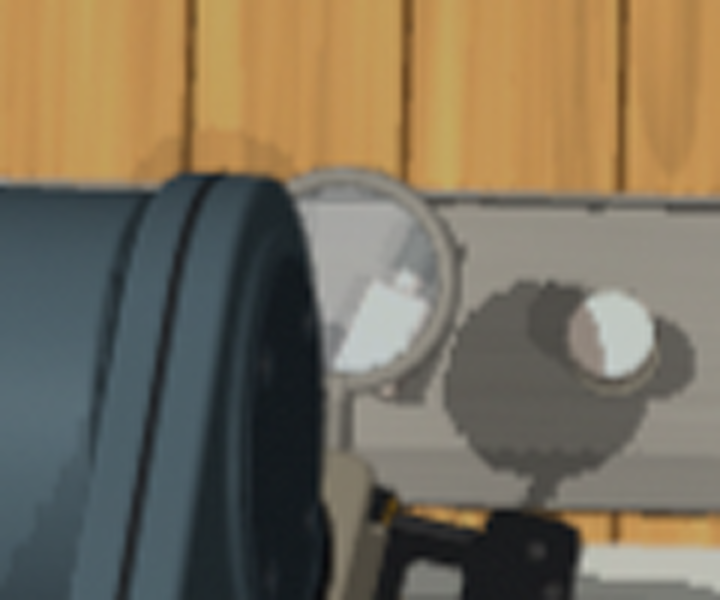

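Run:
```python
from h import *
for k in "02":
    f=np.load(f"scene{k}.npz");P=cloud(f);Z=P[...,2]; m=(Z>.117)&(Z<.131)&(P[...,0]>.567)&(P[...,0]<.67)&(P[...,1]>-.2)&(P[...,1]<.3)
    p=P[m];print("lens",np.percentile(p,[1,99],0).mean(0),p.mean(0))
for n in("scene","top"):
    f=np.load(n+"0.npz");P=cloud(f);X,Y,Z=P[...,0],P[...,1],P[...,2]
    m=(Z>.0155)&(Z<.03)&(X>.585)&(X<.675)&(Y>.06)&(Y<.125)
    m=cv2.morphologyEx(m.astype(np.uint8),cv2.MORPH_OPEN,np.ones((3,3)))
    k,l,st,ce=cv2.connectedComponentsWithStats(m); i=1+st[1:,4].argmax(); p=P[l==i][:,:2]
    a=np.array([np.cos(np.radians(-21.5)),np.sin(np.radians(-21.5))]); b=np.array([-a[1],a[0]])
    ea=np.percentile(p@a,[1,99]);eb=np.percentile(p@b,[2,98]); 
    c0=(ea[0]+.022)*a+eb.mean()*b; c1=(ea[1]-.041)*a+eb.mean()*b
    print(n,len(p),np.ptp(ea),np.ptp(eb),"from base end",c0,"from cap end",c1)
    body=p[(p@a)<ea[0]+.040]; e=np.percentile(body@b,[2,98]); print("body width",np.ptp(e),(ea[0]+.022)*a+e.mean()*b)
```

```text
lens [ 0.61512116 -0.10890611  0.12274611] [ 0.61796111 -0.10923924  0.12269757]
lens [0.61593891 0.09093348 0.12291304] [0.6192842  0.0910395  0.12266369]
scene 225 0.04223013693156452 0.0254570992641574 from base end [0.62095271 0.09263197] from cap end [0.60162806 0.10024415]
body width 0.025244598251069672 [0.62099502 0.09273939]
top 255 0.06696517053935003 0.025798753393508622 from base end [0.6192122 0.093291 ] from cap end [0.62290146 0.09183776]
body width 0.026428883313557472 [0.61916077 0.09316044]
```

View pics/scene2.png

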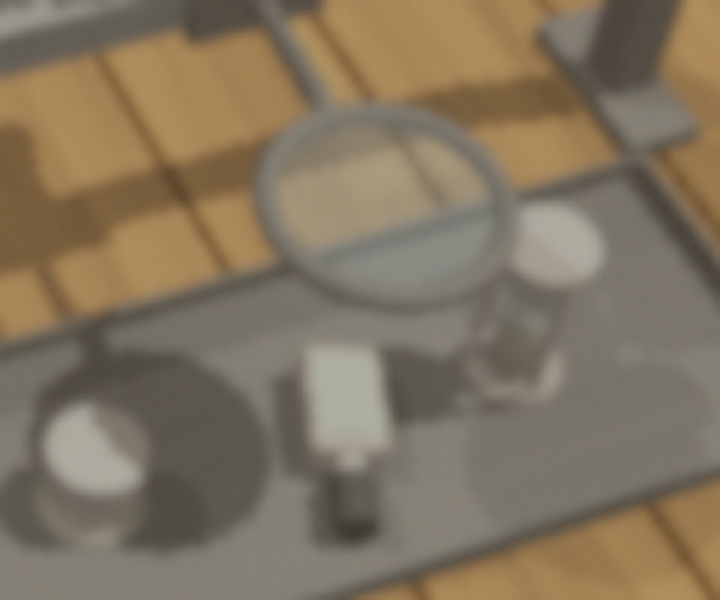

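The scene image confirms the lens ring is about over the bottle, 2 mm short in y by both cameras, with bystanders untouched. I'll nudge it +2 mm, then tighten.

>>> play_rows(dp=[[0.2, 1, 0], [0.4, 2, 0], [0.4, 2, 0], [0.4, 2, 0], [0.4, 2, 0]], twist=[[0, 0, 0], [0, 0, 0], [0, 0, 0], [0, 0, 0], [0, 0, 0]])

```text
time_s: 8.55
tcp_pos: [0.4934, 0.0958, 0.1657]
tcp_rot: [[-0.979, 0.202, 0.002], [0.202, 0.979, -0.001], [-0.002, -0.001, -1.0]]
force: [5.2, -0.8, -5.1]
grip_width: 0.0127
grasp_force: 40.0
```

```bash
python3 look.py 3
```

```text
8.55 [0.49342918 0.09579706 0.16572503] [ 5.1798778  -0.75642958 -5.07049621] [-0.09340579 -1.21664704  0.02828468] 78.33142154382178
top 819 lens ext [[0.5719, 0.0536, 0.1209], [0.6565, 0.1115, 0.1283]] mid [0.61421203 0.08251539 0.12461487] [0.61802559 0.08313204 0.12463714]
257 140
scene 1249 lens ext [[0.5722, 0.0534, 0.1195], [0.6585, 0.131, 0.1263]] mid [0.6153259  0.09220391 0.12291192] [0.61914381 0.09226764 0.12264407]
411 249
```

Lens now reads 0.0922 against a label at 0.0927 (scene camera). Now I turn the knob clockwise to tighten it.

>>> play_rows(dp=[[0, 0, 0], [0, 0, 0], [0, 0, 0], [0, 0, 0], [0, 0, 0], [0, 0, 0], [0, 0, 0], [0, 0, 0], [0, 0, 0], [0, 0, 0], [0, 0, 0], [0, 0, 0]], twist=[[0, 0, 4], [0, 0, 8], [0, 0, 12], [0, 0, 16], [0, 0, 20], [0, 0, 24], [0, 0, 28], [0, 0, 32], [0, 0, 36], [0, 0, 40], [0, 0, 44], [0, 0, 44]])

```text
time_s: 9.85
tcp_pos: [0.493, 0.0969, 0.1657]
tcp_rot: [[-0.562, 0.827, 0.001], [0.827, 0.562, 0.001], [0.0, 0.002, -1.0]]
force: [4.8, 3.4, -3.0]
grip_width: 0.013
grasp_force: 40.0
```

```bash
python3 look.py 4
```

```text
9.85 [0.49303443 0.09692098 0.16574838] [ 4.76979535  3.42620764 -3.03576312] [ 0.57885376 -0.91170815  0.01888602] 34.21318807498885
top 808 lens ext [[0.5717, 0.0555, 0.1208], [0.6567, 0.1121, 0.1289]] mid [0.61421605 0.08382771 0.12483733] [0.61787737 0.08447866 0.12468533]
257 140
scene 1249 lens ext [[0.573, 0.0552, 0.1194], [0.6586, 0.1331, 0.1263]] mid [0.6157995  0.09418136 0.12285926] [0.61933749 0.09417326 0.12269272]
411 249
```

>>> play_rows(dp=[[0, 0, 0], [0, 0, 0], [0, 0, 0], [0, 0, 0], [0, 0, 0], [0, 0, 0], [0, 0, 0], [0, 0, 0], [0, 0, 0], [0, 0, 0], [0, 0, 0], [0, 0, 0]], twist=[[0, 0, 4], [0, 0, 8], [0, 0, 12], [0, 0, 16], [0, 0, 20], [0, 0, 24], [0, 0, 28], [0, 0, 32], [0, 0, 35], [0, 0, 37], [0, 0, 37], [0, 0, 37]])

```text
time_s: 11.15
tcp_pos: [0.4924, 0.0973, 0.1657]
tcp_rot: [[0.045, 0.999, 0.0], [0.999, -0.045, 0.001], [0.001, 0.0, -1.0]]
force: [3.7, 3.4, -2.4]
grip_width: 0.0129
grasp_force: 40.3
```

```bash
python3 look.py 5
```

```text
11.15 [0.49242563 0.09731485 0.16572516] [ 3.72758925  3.39653412 -2.40656866] [ 0.714022   -0.6022226   0.50827225] -2.6007710287905605
top 548 lens ext [[0.5733, 0.0557, 0.121], [0.6569, 0.1141, 0.1284]] mid [0.61508991 0.08485786 0.12472612] [0.62509942 0.08150879 0.12469578]
257 140
scene 1246 lens ext [[0.5735, 0.0557, 0.1195], [0.6586, 0.1332, 0.1265]] mid [0.61606274 0.09444706 0.12300886] [0.6193631  0.09477943 0.12267961]
411 249
```

Yaw torque of 0.5 N m shows the knob is against its stop. I'll release and retreat.

>>> play_rows(dp=[[0, 0, 0], [0, 0, 0], [0, 0, 0], [0, 0, 0], [0, 0, 0], [0, 0, 0], [0, 0, 0], [0, 0, 0]], twist=[[0, 0, 0], [0, 0, 0], [0, 0, 0], [0, 0, 0], [0, 0, 0], [0, 0, 0], [0, 0, 0], [0, 0, 0]], jaw=0.7)

```text
time_s: 12.05
tcp_pos: [0.4924, 0.0964, 0.1656]
tcp_rot: [[0.045, 0.999, -0.0], [0.999, -0.045, -0.0], [-0.0, -0.0, -1.0]]
force: [0.9, 0.2, -0.2]
grip_width: 0.0647
grasp_force: 0.0
```

>>> play_rows(dp=[[0, 0, -15], [0, 0, -40], [0, 0, -80], [-30, -10, -90], [-80, -20, -90], [-130, -40, -90], [-180, -60, -90], [-230, -80, -90], [-280, -100, -90], [-330, -110, -90], [-350, -120, -90], [-350, -120, -90]], twist=[[0, 0, 0], [0, 0, 0], [0, 0, 0], [0, 0, 0], [0, 0, 0], [0, 0, 0], [0, 0, 0], [0, 0, 0], [0, 0, 0], [0, 0, 0], [0, 0, 0], [0, 0, 0]])

```text
time_s: 13.25
tcp_pos: [0.355, -0.252, 0.2556]
tcp_rot: [[0.051, 0.999, -0.001], [0.999, -0.051, -0.002], [-0.002, -0.001, -1.0]]
force: [0.0, -0.2, -0.7]
grip_width: 0.0653
grasp_force: 0.0
```

```bash
python3 look.py 6
python3 - <<'E'
from h import *
f=np.load("top6.npz");P=cloud(f);Z=P[...,2];m=(Z>.165)&(Z<.2)&(P[...,0]>.45)&(P[...,0]<.53)&(P[...,1]>.03)&(P[...,1]<.16)
print("knob",m.sum(),P[m].mean(0),cv2.minAreaRect(P[m][:,:2].astype(np.float32)))
E
```

```text
13.25 [ 0.35498554 -0.25203894  0.25560617] [ 0.02262095 -0.16054407 -0.71820066] [-0.06459245 -0.14281887  0.02527303] -2.9219959842220478
top 1183 lens ext [[0.5737, 0.0573, 0.121], [0.655, 0.1346, 0.1288]] mid [0.61433689 0.09592158 0.12490338] [0.61606962 0.09618631 0.12473873]
257 140
scene 1250 lens ext [[0.5737, 0.0558, 0.1195], [0.6583, 0.1337, 0.1263]] mid [0.61601994 0.09477682 0.12289382] [0.61948524 0.09476788 0.12267676]
411 249
knob 175 [0.49118313 0.09593454 0.18284584] ((0.49175480008125305, 0.09678690880537033), (0.04492618516087532, 0.013171586208045483), 89.29148864746094)
```

View pics/top6.png

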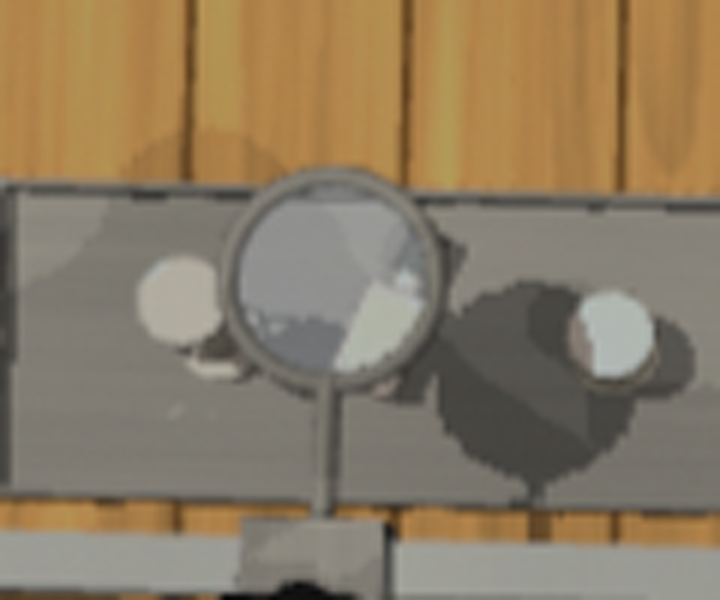

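The final top view shows the bar parallel to the rail (tight), measured at 89.3° against 89.5°. The jar at (612,335) and the hourglass at (185,300) are unmoved. The lens measures y≈0.095 against a label at ≈0.0935; the offset visible in the picture is camera parallax. Handing in.

```bash
python3 -c "
from rig import arm; print(arm.finish_job())"
```

```text
the job is handed in; nothing more can be done
None
```

The job is handed in: I loosened the clamp, slid the carriage until the lens was over the label (about 2 mm off centre along the rail by the cameras), turned the knob fully tight against its stop and pulled the arm clear without touching the lens, bottle or other items.

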